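Put the stray amber bottles back in their size rows

ROBOT

A 6-joint arm with a two-finger parallel gripper is mounted at the origin on the work surface. World frame = base frame: x ahead of the robot, y to its left, z up, the work surface at z = 0. Lengths are in m, angles in degrees, forces in N, time in s.
With the tool pointing down it reaches from about 0.25 to 0.725 m from the base axis. Payload 9.7 kg.
Tool frame: the origin (TCP) lies midway between the tips of the shut fingers; the grasp point (between the pads) lies 19 mm behind it (bot.pinch_z is the distance from the TCP to the grasp point, in m); z points along the fingers, y is the direction in which the jaws open and shut (so a half turn about z gives the same grasp; the last joint's range is limited). The gripper opens to 85 mm and grips with 20 to 120 N. Pads are 22 mm wide; open, the fingers measure 114 mm over their backs; the gripper's body (76 mm by 85 mm) begins 54 mm behind the grasp point. The pads swing forward as they close: fully open they stand 13 mm farther back than shut.
Start: joints at [73.51, 4.979, 10.078, 95.1, 0, 90], TCP at [0.156, 0.527, 0.231] pointing down, gripper open.
Joint ranges: [-179.16, 179.16], [-48.56, 103.87], [-65.8, 70.77], [-126.05, 130.52], [-82.76, 87.17], [-180, 180]. Speed limits (degrees/s): [127.2, 127.2, 147.25, 180, 180, 180].

INTERFACE

Orientations are given as [roll, pitch, yaw] about the fixed x, y, z axes, in that order (R = Rz(yaw) Ry(pitch) Rx(roll)).
In Python, from workcell import bot, imaging gives the robot as it stands.
- The arm moves only by the tool servo_tool, never from a script. Its argument "moves" is a list that holds one entry, the list of rows, each a list of 7 numbers: the turn, a rotation vector about the tool's x, y, z in rad, then the shift along the tool's x, y, z in cm, then the finger opening in cm, from 0 to 8.54. A call has 1 to 12 rows; each row shifts and turns the pose as measured when the row begins, along the tool's axes as they then stand; what a row does not reach is not made up. A row lasts 1/12 s, in which the tool goes at most 41.7 mm and 7.16 degrees, less where a joint would pass 70% of its speed; a pose out of reach is approached as far as the arm can. A call is refused whole if a number of a shift passes 4.17 or a number of a turn 0.125, either way. A call with a gripper value outside its range is refused whole. The fingers move at their own pace and stop on an object; "force" is the grip in N (left out, the last holds). Time passes only in rows, so rows that do not move let the fingers close. It gives the time, the measured TCP pose, the force and the opening at its end, in the units of the state.
- bot.get_obs(): the state, without advancing time (a new reading comes with each control period).
- imaging.camera(name): name is "side" or "top"; returns the picture (384x512x3 uint8, blue, green, red); there is no depth.
- imaging.calibration(name): a dict with "fx", "fy", "cx", "cy" (pixels), "camera_from_world" (4x4, takes a point from world to camera coordinates). Camera axes: x right, y down, z forward; pixel columns grow to the right and rows downward; lengths in m; the calibration is good to about 2 mm. A picture is of the moment at which its call begins. calibration takes no time and is no camera call.
- bot.job_done(): hands the job in, once; it reports no verdict.
The state is a dict: "time": time; "q": joint angles; "qd": joint speeds; "joint_efforts": joint torques, N m; "ee_pos": TCP position; "tcp_rot": TCP orientation; "wrist_force": force on the tool from outside, world axes, zero at the start; "torque": the same for the moment, N m; "opening": finger opening in m.
Only numpy, scipy, OpenCV 4.12 (cv2) and the standard library are available. Lean on these libraries where they do the work, as an engineer would, in place of code of your own. Each camera call takes 0.05 s, during which the arm holds its last target.

TASK

Two amber reagent bottles, a small one and a large one, have been left on the lab bench in front of the two white row trays. Put each of them upright into the empty end of the tray that already holds bottles of its own size; they are glass, so do not knock them over or let them drop.

Things in the scene. Friction and masses are not known exactly. Their poses are not given: they have to be found in the camera images.
- small_bottle_mid (a point): Small stray bottle: round, amber, plain label, dull yellow screw cap; 34 mm in diameter, 70 mm tall, about 70 g, loose and upright on the bench between robot and trays. Straight wall to 46 mm, then a shoulder and a cap 21 mm wide. Point: on its axis, half-way up (35 mm above its base); z up; yaw means nothing.
- large_bottle_mid (a point): Large stray bottle: round, amber, plain label, dull yellow screw cap; 48 mm in diameter, 92 mm tall, about 170 g, loose and upright on the bench between robot and trays. Straight wall to 60 mm, then a shoulder and a cap 30 mm wide. Point: on its axis, half-way up (46 mm above its base); z up; yaw means nothing. (A 72 mm wide amber bottle farther off has no part in this.)
- small_row_place (a point): Empty end of the small-bottle row: white tray fixed to the bench, left or right, inside 56 mm wide, 182 mm long; floor and walls 4 mm thick, rim 14 mm above bench. Two bottles like the small stray one stand fixed at its other end. Point: middle of the empty end, on the inner floor (4 mm above bench); y along the row, x across, z up. End wall 51 mm to +y, nearest bottle's side 51 mm to -y.
- large_row_place (a point): Empty end of the large-bottle row: white tray fixed to the bench, left or right, inside 70 mm wide, 216 mm long; floor and walls 4 mm thick, rim 14 mm above bench. Two bottles like the large stray one stand fixed at its other end. Point: middle of the empty end, on the inner floor (4 mm above bench); y along the row, x across, z up. End wall 54 mm to +y, nearest bottle's side 55 mm to -y.
There are look-alikes about, which are no part of the job. Leave any blue or purple look-alike of the part that bears small_bottle_mid alone.

How it is judged (in metres and radians):
At the end, for the whole second after the job is handed in: The small stray bottle stands upright (within 10 degrees) on the floor of the empty end of the small-bottle row, and the large one likewise in the large-bottle row, each within 40 mm of the middle of that empty end (anywhere it can stand there counts), at rest and released (horizontal distance between small_bottle_mid and small_row_place below 0.04 m and z of small_bottle_mid in the frame of small_row_place between 0.029 and 0.041 m and angle between each of small_bottle_mid, large_bottle_mid's own z axis and vertical below 0.17 rad and linear speed of each of small_bottle, large_bottle below 0.03 m/s and horizontal distance between large_bottle_mid and large_row_place below 0.04 m and z of large_bottle_mid in the frame of large_row_place between 0.04 and 0.052 m); the robot touches nothing.
It fails at once if the small stray bottle is knocked over (tilted beyond 45 degrees) (angle between small_bottle_mid's own z axis and vertical above 0.785 rad).
It fails at once if the large stray bottle is knocked over (tilted beyond 45 degrees) (angle between large_bottle_mid's own z axis and vertical above 0.785 rad).
It fails at once if the small stray bottle is dropped (falls free from more than about 15 mm) (contact force between small_bottle and anything else below 0.02 N and linear speed of small_bottle above 0.55 m/s).
It fails at once if the large stray bottle is dropped (falls free from more than about 15 mm) (contact force between large_bottle and anything else below 0.02 N and linear speed of large_bottle above 0.55 m/s).
It also fails if it takes over 64 s, if anything falls off the work surface, if the arm or the gripper's body presses on something with over 40 N, if the wrist force passes 120 N, or if a joint passes its speed limit or range.

## Working session

There is one attempt and no reset: what is moved stays moved. The work goes in short steps, Python scripts to look and compute and a tool call to move; the robot and the scene stay as the last step left them, time stands still between calls to the robot, and variables do not carry over. Pictures are saved under pics/ and viewed, and the job is handed in when it is done.

Besides the shell and the picture viewer there is one more tool, called after "Request:" as a command line: name --argument value ..., lists and objects as JSON in quotes. servo_tool: Moves the arm, as the interface text tells. Its arguments: {"type":"object","properties":{"moves":{"type":"array","items":{"type":"array","items":{"type":"array","items":{"type":"number"}}}},"force":{"type":"number"}},"required":["moves"]}

```bash
mkdir -p pics; python3 - <<'E'
from workcell import bot, imaging
import cv2,numpy as np
for n in ("top","side"):
    cv2.imwrite(f"pics/{n}0.png",imaging.camera(n))
    c=imaging.calibration(n);print(n,c['fx'],c['fy'],c['cx'],c['cy']);print(np.round(c['camera_from_world'],4))
o=bot.get_obs();print(o);print(bot.pinch_z)
E
```

```text
top 460.7330780381337 460.7330780381337 247.61152016175353 174.66559241141084
[[ 0.0218 -0.9997  0.0127  0.02  ]
 [-0.9872 -0.0235 -0.1579  0.5376]
 [ 0.1582 -0.0091 -0.9874  0.9552]
 [ 0.      0.      0.      1.    ]]
side 455.2636427555678 455.2636427555678 256.3546411770931 191.18903403733873
[[ 0.6634 -0.7483  0.005  -0.3392]
 [-0.5774 -0.5161 -0.6326  0.3577]
 [ 0.4759  0.4168 -0.7745  0.63  ]
 [ 0.      0.      0.      1.    ]]
{'time': 0.1, 'q': array([ 7.35118935e+01,  5.00736889e+00,  1.00400021e+01,  9.51011281e+01,
       -1.18309506e-03,  8.99981070e+01]), 'qd': array([ 0.12415153, -0.00892379,  0.16534   , -0.05753532, -0.02094288,
        0.01421915]), 'joint_efforts': array([-5.94924131e-04, -5.21560013e+01,  4.65655017e+01,  1.60739844e-02,
       -3.84618886e-05,  4.04441025e-06]), 'ee_pos': array([0.15604442, 0.52717823, 0.23066857]), 'tcp_rot': array([-1.79931505e+02,  1.18083118e-03,  1.63513788e+02]), 'wrist_force': array([ 0.07952321,  0.36052547, -0.35036425]), 'torque': array([-0.01535953,  0.01513846,  0.0149541 ]), 'opening': 0.08537323207561541}
0.0187
```

View pics/top0.png

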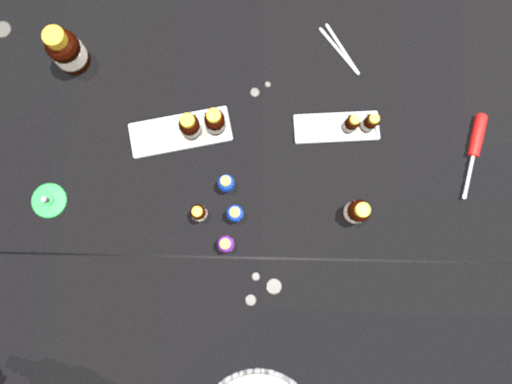

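View pics/side0.png

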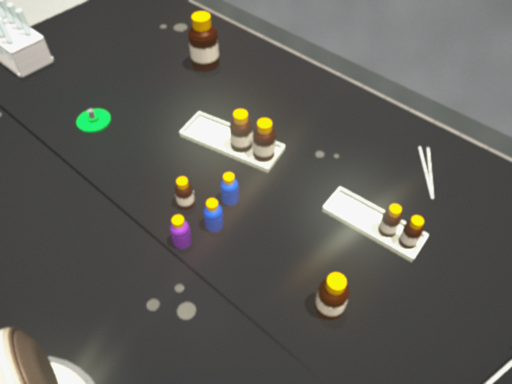

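The top view shows the small stray's cap at about (197,212), close to the blue and purple look-alikes, and the large stray's cap at about (362,210). The large tray is on the left (130–232, 108–156) and the small tray on the right (294–380, 111–143). In both trays the empty end is the image-left end (+y). Next I'll measure these.

```bash
cat > h.py <<'E'
import cv2,numpy as np
from workcell import bot, imaging
def K(c): return np.array([[c['fx'],0,c['cx']],[0,c['fy'],c['cy']],[0,0,1]])
def toz(n,uv,z):
    c=imaging.calibration(n);T=np.array(c['camera_from_world']);R=T[:3,:3];o=-R.T@T[:3,3]
    d=R.T@np.linalg.inv(K(c))@np.array([uv[0],uv[1],1.]);return o+d*(z-o[2])/d[2]
def proj(n,p):
    c=imaging.calibration(n);T=np.array(c['camera_from_world']);q=K(c)@(T[:3,:3]@np.asarray(p)+T[:3,3]);return q[:2]/q[2]
def caps(im):
    h=cv2.cvtColor(im,cv2.COLOR_BGR2HSV);m=cv2.inRange(h,(20,120,110),(36,255,255))
    n,l,s,c=cv2.connectedComponentsWithStats(m);return [(np.round(c[i],1),s[i]) for i in range(1,n) if s[i][4]>15]
E
python3 - <<'E'
from h import *
for n in("top","side"):
    im=cv2.imread(f"pics/{n}0.png")
    for c,s in caps(im): print(n,c,s,np.round(toz(n,c,.068),4)[:2],np.round(toz(n,c,.090),4)[:2])
    g=im.min(2); m=(g>110).astype(np.uint8)
    k,l,s,c=cv2.connectedComponentsWithStats(m)
    for i in range(1,k):
        if s[i][4]>400:
            pts=np.argwhere(l==i)[:,::-1].astype(np.float32)
            print('white',n,s[i],np.round(cv2.boxPoints(cv2.minAreaRect(pts)),1).tolist())
im=cv2.imread("pics/top0.png")
cv2.imwrite("pics/crop_a.png",cv2.resize(im[90:260,110:250],None,fx=3.5,fy=3.5,interpolation=2))
cv2.imwrite("pics/crop_b.png",cv2.resize(im[90:240,280:400],None,fx=4,fy=4,interpolation=2))
E
```

```text
top [59.2 42.5] [ 43  26  25  24 164] [0.8174 0.4532] [0.8073 0.4437]
top [213.8 118.8] [206 112  16  12  39] [0.6528 0.1078] [0.6465 0.1063]
top [372.  120.8] [369 115  10   9  21] [ 0.657  -0.2333] [ 0.6507 -0.227 ]
top [188.5 124.2] [180 116  15  13  39] [0.6395 0.1616] [0.6335 0.1588]
top [351.8 121.5] [349 116  10   9  20] [ 0.6544 -0.1895] [ 0.6481 -0.1843]
top [358.2 211.4] [354 202  16  16  37] [ 0.4608 -0.2002] [ 0.4589 -0.1947]
top [196.5 211.4] [191 206  12  12  34] [0.4531 0.1371] [0.4514 0.1349]
white top [318  23  43  53 532] [[317.1000061035156, 27.600000381469727], [327.0, 21.0], [361.79998779296875, 73.19999694824219], [351.79998779296875, 79.80000305175781]]
white top [ 127  105  107   54 3463] [[125.5999984741211, 122.69999694824219], [227.10000610351562, 103.69999694824219], [234.0, 140.39999389648438], [132.5, 159.5]]
white top [ 293  110   89   35 2501] [[292.29998779296875, 113.19999694824219], [379.70001220703125, 109.0999984741211], [381.20001220703125, 140.3000030517578], [293.79998779296875, 144.39999389648438]]
white top [462 114  25  86 551] [[460.5, 198.
[... 1782 characters left out ...]
hite side [ 178  110  108   63 2739] [[175.89999389648438, 136.3000030517578], [188.60000610351562, 104.5999984741211], [286.70001220703125, 143.89999389648438], [274.0, 175.60000610351562]]
white side [418 145  17  55 438] [[417.3999938964844, 145.1999969482422], [429.5, 144.0], [435.0, 198.8000030517578], [422.8999938964844, 200.0]]
white side [ 322  185  108   77 3421] [[307.79998779296875, 232.5], [334.1000061035156, 181.39999389648438], [431.0, 231.3000030517578], [404.6000061035156, 282.3999938964844]]
white side [  0 327  24  57 824] [[-0.0, 327.0], [23.0, 327.0], [23.0, 383.0], [0.0, 383.0]]
white side [ 48 356  48  28 810] [[48.0, 383.0], [48.0, 356.0], [95.0, 356.0], [95.0, 383.0]]
```

View pics/crop_a.png

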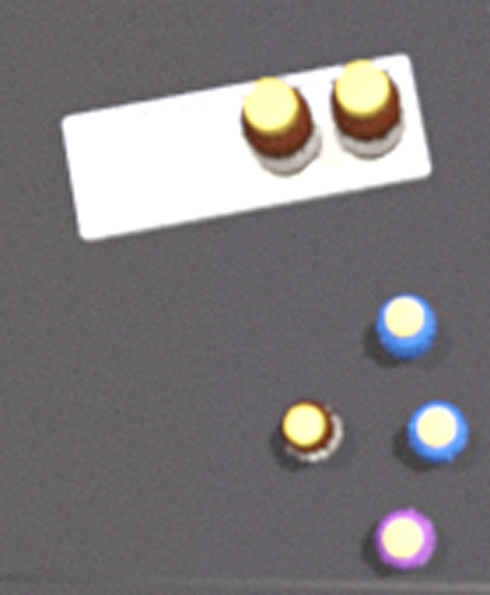

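View pics/crop_b.png

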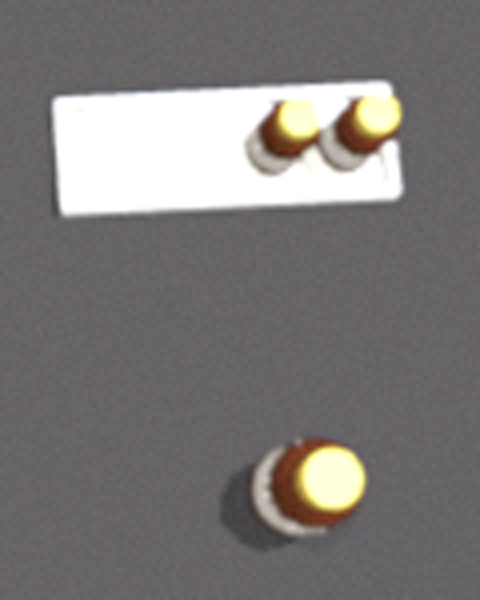

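```bash
python3 - <<'E'
from h import *
A=lambda x,y:((x+.5)/3.5-.5+110,(y+.5)/3.5-.5+90)
B=lambda x,y:((x+.5)/4-.5+280,(y+.5)/4-.5+90)
P=lambda uv,z:np.round(toz("top",uv,z)[:2],4)
print('small',P(A(304,425),.07),'side',np.round(toz('side',(181.7,181.8),.068)[:2],4))
print('large',P(B(332,479),.092),'side',np.round(toz('side',(335.8,282.6),.088)[:2],4))
for q in((404,317),(437,428),(404,537)):print('look',P(A(*q),.07))
for nm,F,cs,capz,cp,w,e in(('L',A,[(62,118),(408,55),(432,175),(85,241)],.096,[(270,103),(362,88)],.216,.054),('S',B,[(53,98),(390,82),(402,198),(61,215)],.074,[(297,118),(378,114)],.182,.051)):
    q=np.array([P(F(*c),.014) for c in cs]);print(nm,q.tolist(),'len',np.linalg.norm(q[0]-q[1]),np.linalg.norm(q[0]-q[3]))
    c=q.mean(0);ax=(q[0]-q[1])+(q[3]-q[2]);ax/=np.linalg.norm(ax)
    b=np.array([P(F(*x),capz) for x in cp]);print(' caps',b.tolist(),'centre',c,'axis',ax, 'along',(b-c)@ax)
    print(' place',c+ax*(w/2-e))
E
```

```text
small [0.4536 0.1369] side [0.4539 0.1358]
large [ 0.4631 -0.2033] side [ 0.4634 -0.2045]
look [0.5197 0.0796]
look [0.4536 0.058 ]
look [0.3892 0.0757]
L [[0.6526, 0.3064], [0.7006, 0.0843], [0.6208, 0.0665], [0.5721, 0.2867]] len 0.22722766116826537 0.08287544871673386
 caps [[0.6428, 0.1621], [0.6535, 0.1077]] centre [0.636525 0.185975] axis [-0.2135849   0.97692451] along [-0.02466432 -0.08009437]
 place [0.62499142 0.23872892]
S [[0.6838, -0.0681], [0.6982, -0.261], [0.6303, -0.2663], [0.6156, -0.073]] len 0.1934367338433939 0.06837579981250669
 caps [[0.658, -0.1926], [0.6613, -0.2363]] centre [ 0.656975 -0.1671  ] axis [-0.07513657  0.99717325] along [-0.02550493 -0.06932935]
 place [ 0.65396954 -0.12721307]
```

Request:
servo_tool --moves '[[[0, 0, 0.107, -3.3, -2.4, 0, 8], [0, 0, 0.107, -3.5, -2.0, 0, 8], [0, 0, 0.107, -3.7, -1.7, 0, 8], [0, 0, 0.107, -3.9, -1.2, 0, 8], [0, 0, 0.107, -4.0, -0.8, 0, 8], [0, 0, 0.107, -4.0, -0.4, 0, 7], [0, 0, 0.107, -4.0, 0, 0, 7], [0, 0, 0.107, -4.0, 0.5, 0, 7], [0, 0, 0.107, -4.0, 0.9, 0, 7], [0, 0, 0.107, -3.8, 1.3, 0, 7], [0, 0, 0.107, -3.6, 1.7, 0, 7], [0, 0, 0.107, -3.4, 2.0, 0, 7]]]' --force 30

```text
time: 1.1
ee_pos: [0.4454, 0.1253, 0.2254]
tcp_rot: [-179.8, 0.4, 87.4]
wrist_force: [-0.6, 1.2, -0.1]
opening: 0.0702
```

Request:
servo_tool --moves '[[[0, 0, -0.045, 1.1, 0.8, 2, 7], [0, 0, 0, 0, 0, 2, 7], [0, 0, 0, 0, 0, 0, 7], [0, 0, 0, 0, 0, 0, 7]]]'

```text
time: 1.43
ee_pos: [0.4584, 0.1259, 0.1835]
tcp_rot: [-179.7, 0.5, 88.7]
wrist_force: [1.0, 0.0, -0.2]
opening: 0.0701
```

Request:
servo_tool --moves '[[[-0.009, -0.005, -0.022, 1.1, -0.5, 2, 7], [0, 0, 0, 0, 0, 2, 7], [0, 0, 0, 0, 0, 0, 7], [0, 0, 0, 0, 0, 0, 7]]]'

```text
time: 1.77
ee_pos: [0.4531, 0.1388, 0.1463]
tcp_rot: [179.6, 0.7, 90.2]
wrist_force: [0.3, -0.5, 0.4]
opening: 0.07
```

Request:
servo_tool --moves '[[[0.007, 0.012, 0, -0.2, 0, 2, 7], [0, 0, 0, 0, 0, 2, 7], [0, 0, 0, 0, 0, 2, 7], [0, 0, 0, 0, 0, 0, 7], [0, 0, 0, 0, 0, 0, 7]]]'

```text
time: 2.18
ee_pos: [0.4558, 0.1393, 0.0942]
tcp_rot: [179.5, -0.2, 90.4]
wrist_force: [-1.1, 0.1, 1.4]
opening: 0.0701
```

```bash
python3 - <<'E'
from h import *
im=np.hstack([cv2.resize(imaging.camera("top")[130:280,130:280],(400,400)),cv2.resize(imaging.camera("side")[100:280,90:270],(400,400))])
cv2.imwrite("pics/g1.png",im);o=bot.get_obs();print(o['ee_pos'],o['tcp_rot'],o['wrist_force'])
E
```

```text
[0.45601381 0.13935937 0.09443141] [179.45489953  -0.18825074  90.42146502] [-0.50856395  0.61427472  0.57661744]
```

View pics/g1.png

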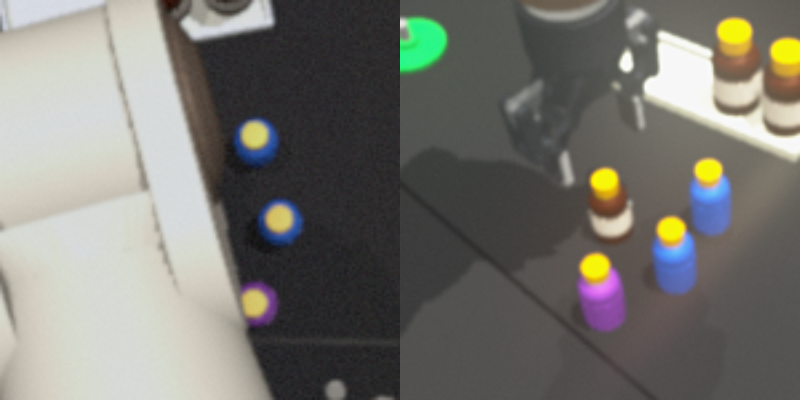

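The side view shows the fingertips straddling the small bottle, with its cap (603,180) midway between them. I'm going down.

Request:
servo_tool --moves '[[[0.007, 0, 0, -0.3, -0.2, 2, 7], [0, 0, 0, 0, 0, 2, 7], [0, 0, 0, 0, 0, 2, 7], [0, 0, 0, 0, 0, 1.5, 7], [0, 0, 0, 0, 0, 0, 7], [0, 0, 0, 0, 0, 0, 7]]]'

```text
time: 2.78
ee_pos: [0.4601, 0.1387, 0.0281]
tcp_rot: [179.1, -0.4, 90.5]
wrist_force: [-0.0, -0.0, 0.6]
opening: 0.0697
```

Request:
servo_tool --moves '[[[0.016, -0.007, 0, -0.2, -0.6, 1.3, 7], [0, 0, 0, 0, 0, 0, 7], [0, 0, 0, 0, 0, 0, 7]]]'

```text
time: 3.03
ee_pos: [0.4559, 0.1372, 0.0179]
tcp_rot: [179.8, -0.0, 90.5]
wrist_force: [-0.1, 1.0, 0.4]
opening: 0.0699
```

Request:
servo_tool --moves '[[[0.004, 0, 0, 0, -0.2, 0.2, 7], [0, 0, 0, 0, 0, 0, 5], [0, 0, 0, 0, 0, 0, 4], [0, 0, 0, 0, 0, 0, 3.6], [0, 0, 0, 0, 0, 0, 3.4], [0, 0, 0, 0, 0, 0, 3], [0, 0, 0, 0, 0, 0, 2.5], [0, 0, 0, 0, 0, 0, 2.5], [0, 0, 0, 0, 0, 0, 2.5], [0, 0, 0, 0, 0, 0, 2.5]]]' --force 30

```text
time: 3.87
ee_pos: [0.4546, 0.1375, 0.0178]
tcp_rot: [180.0, -0.1, 90.5]
wrist_force: [0.1, -0.4, 1.0]
opening: 0.033
```

Gripped: the opening is 33 mm on a 34 mm bottle. I'll lift it gently.

Request:
servo_tool --moves '[[[0, 0, 0, 0, 0, -0.5, 2.5], [0, 0, 0, 0, 0, -1, 2.5], [0, 0, 0, 0, 0, -2, 2.5], [0, 0, 0, 0, 0, -2.5, 2.5], [0, 0, 0, 0, 0, -2.5, 2.5], [0, 0, 0, 0, 0, -2.5, 2.5], [0, 0, 0, 0, 0, -1.5, 2.5], [0, 0, 0, 0, 0, 0, 2.5]]]'

```text
time: 4.53
ee_pos: [0.453, 0.1368, 0.152]
tcp_rot: [-179.9, -0.1, 90.5]
wrist_force: [0.5, -0.2, -2.2]
opening: 0.0332
```

```bash
python3 - <<'E'
from h import *
cv2.imwrite("pics/g2.png",cv2.resize(imaging.camera("side")[60:280,60:290],None,fx=2.5,fy=2.5));o=bot.get_obs();print(o['ee_pos'],o['tcp_rot'],o['wrist_force'],o['opening'])
E
```

```text
[0.45281815 0.13681939 0.15066545] [-1.79897165e+02 -4.04424326e-02  9.04828899e+01] [-0.18175722  0.30125825 -0.01236379] 0.033131445872530384
```

View pics/g2.png

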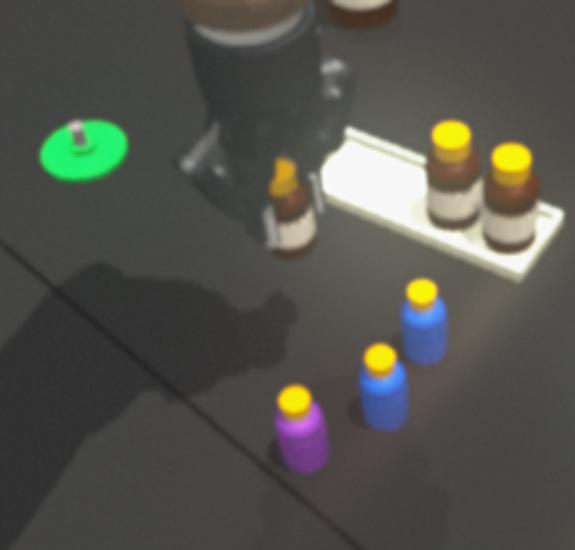

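The bottle is held upright, base clear of the bench (near (290,240) in the crop). I'll carry it over to the small tray.

Request:
servo_tool --moves '[[[0, 0, 0, -1.3, 1.0, 0, 2.5], [0, 0, 0, -2.5, 1.9, 0, 2.5], [0, 0, 0, -3.2, 2.4, 0, 2.5], [0, 0, 0, -3.2, 2.4, 0, 2.5], [0, 0, 0, -3.2, 2.4, 0, 2.5], [0, 0, 0, -3.2, 2.4, 0, 2.5], [0, 0, 0, -3.2, 2.4, 0, 2.5], [0, 0, 0, -2.5, 1.9, 0, 2.5], [0, 0, 0, -1.3, 1.0, 0, 2.5], [0, 0, 0, -0.6, 0.4, 0, 2.5], [0, 0, 0, 0, 0, 0, 2.5], [0, 0, 0, 0, 0, 0, 2.5]]]'

```text
time: 5.58
ee_pos: [0.6397, -0.1143, 0.134]
tcp_rot: [-179.0, -0.2, 90.7]
wrist_force: [-0.5, -0.9, -0.7]
opening: 0.0329
```

Request:
servo_tool --moves '[[[-0.016, 0, 0.01, -0.6, 0.7, 0, 2.5], [0, 0, 0, -0.6, 0.7, 0, 2.5], [0, 0, 0, 0, 0, 0, 2.5], [0, 0, 0, 0, 0, 0, 2.5]]]'

```text
time: 5.92
ee_pos: [0.6535, -0.1235, 0.134]
tcp_rot: [-180.0, -0.3, 90.3]
wrist_force: [0.3, 0.0, -0.9]
opening: 0.0333
```

```bash
python3 - <<'E'
from h import *
cv2.imwrite("pics/p1.png",cv2.resize(imaging.camera("side")[80:300,270:490],None,fx=2.5,fy=2.5));o=bot.get_obs();print(o['ee_pos'],o['tcp_rot'],o['wrist_force'],o['opening'])
E
```

```text
[ 0.65352364 -0.12347945  0.13414719] [-179.99522718   -0.25041467   90.28044203] [-0.9259724  -0.33003882 -0.10126432] 0.03292973087043027
```

View pics/p1.png

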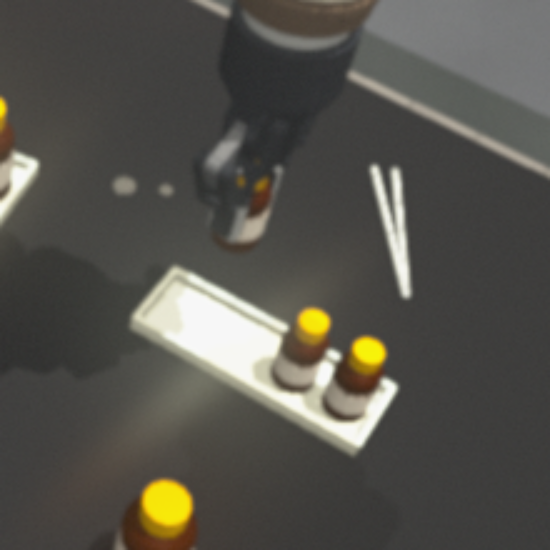

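The bottle is over the empty end, so I'll lower it in stages.

Request:
servo_tool --moves '[[[0, 0, 0, -0.2, 0, 0.8, 2.5], [0, 0, 0, 0, 0, 1.5, 2.5], [0, 0, 0, 0, 0, 2, 2.5], [0, 0, 0, 0, 0, 2, 2.5], [0, 0, 0, 0, 0, 1, 2.5], [0, 0, 0, 0, 0, 0.5, 2.5], [0, 0, 0, 0, 0, 0, 2.5], [0, 0, 0, 0, 0, 0, 2.5]]]'

```text
time: 6.63
ee_pos: [0.6534, -0.1236, 0.0537]
tcp_rot: [179.8, -0.2, 90.4]
wrist_force: [-0.1, -0.3, -0.7]
opening: 0.033
```

Request:
servo_tool --moves '[[[0.003, 0, 0, -0.2, 0, 0.8, 2.5], [0, 0, 0, 0, 0, 0.8, 2.5], [0, 0, 0, 0, 0, 0.5, 2.5], [0, 0, 0, 0, 0, 0, 2.5], [0, 0, 0, 0, 0, 0, 2.5]]]'

```text
time: 7.05
ee_pos: [0.6551, -0.1261, 0.0336]
tcp_rot: [179.8, -0.2, 90.4]
wrist_force: [-0.4, -0.1, -1.6]
opening: 0.033
```

```bash
python3 - <<'E'
from h import *
cv2.imwrite("pics/p2.png",cv2.resize(imaging.camera("side")[130:290,290:450],None,fx=3.4,fy=3.4));o=bot.get_obs();print(o['ee_pos'],o['tcp_rot'],o['wrist_force'],o['opening'])
E
```

```text
[ 0.65501987 -0.12606099  0.0335487 ] [ 1.79783524e+02 -1.71484121e-01  9.04424137e+01] [ 0.40223696  0.5379826  -1.39014734] 0.0332906501575813
```

View pics/p2.png

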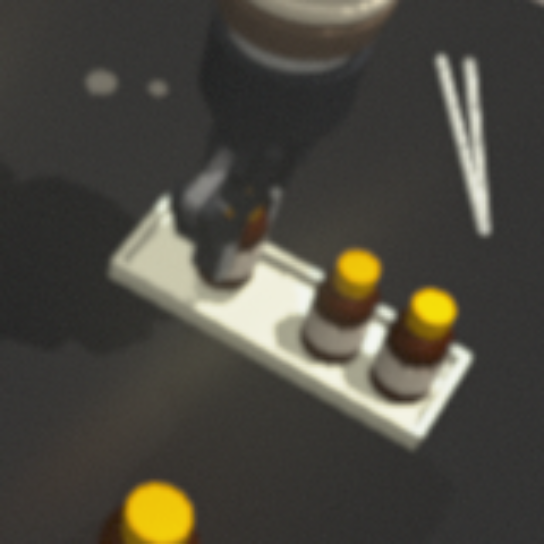

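Request:
servo_tool --moves '[[[0, 0, 0, 0, 0, 0.4, 2.5], [0, 0, 0, 0, 0, 0.3, 2.5], [0, 0, 0, 0, 0, 0, 2.5], [0, 0, 0, 0, 0, 0, 2.5]]]'

```text
time: 7.43
ee_pos: [0.6555, -0.1261, 0.0266]
tcp_rot: [179.7, -0.2, 90.4]
wrist_force: [0.1, 0.1, -1.2]
opening: 0.0329
```

The bottle is inside the tray's empty end, just above the floor. I'll ease it down until it touches.

Request:
servo_tool --moves '[[[0, 0, 0, 0, 0, 0.2, 2.5], [0, 0, 0, 0, 0, 0.2, 2.5], [0, 0, 0, 0, 0, 0, 2.5], [0, 0, 0, 0, 0, 0, 2.5]]]'

```text
time: 7.77
ee_pos: [0.6556, -0.1261, 0.0225]
tcp_rot: [179.7, -0.2, 90.4]
wrist_force: [-0.1, 0.3, -0.8]
opening: 0.0331
```

Request:
servo_tool --moves '[[[0.003, 0, 0, 0, 0, 0.1, 2.5], [0, 0, 0, 0, 0, 0, 2.5], [0, 0, 0, 0, 0, 0, 2.5]]]'

```text
time: 8.02
ee_pos: [0.6559, -0.1261, 0.022]
tcp_rot: [179.8, -0.1, 90.4]
wrist_force: [-0.6, -0.4, -0.4]
opening: 0.033
```

Request:
servo_tool --moves '[[[0, 0, 0, 0, 0, 0.1, 2.5], [0, 0, 0, 0, 0, 0, 2.5], [0, 0, 0, 0, 0, 0, 2.5]]]'

```text
time: 8.27
ee_pos: [0.6562, -0.1261, 0.0221]
tcp_rot: [179.8, -0.1, 90.4]
wrist_force: [-0.2, -0.0, -1.6]
opening: 0.0329
```

Request:
servo_tool --moves '[[[0, 0, 0, 0, 0, 0.2, 2.5], [0, 0, 0, 0, 0, 0, 2.5], [0, 0, 0, 0, 0, 0, 2.5]]]'

```text
time: 8.52
ee_pos: [0.6567, -0.1262, 0.0225]
tcp_rot: [179.7, -0.1, 90.4]
wrist_force: [0.9, 0.1, -0.5]
opening: 0.033
```

Request:
servo_tool --moves '[[[0, 0, 0, 0, 0, 0.1, 3.3], [0, 0, 0, 0, 0, 0, 3.4], [0, 0, 0, 0, 0, 0, 3.6], [0, 0, 0, 0, 0, 0, 4], [0, 0, 0, 0, 0, 0, 5], [0, 0, 0, 0, 0, 0, 6], [0, 0, 0, 0, 0, 0, 6], [0, 0, 0, 0, 0, 0, 6]]]'

```text
time: 9.18
ee_pos: [0.6565, -0.1262, 0.0201]
tcp_rot: [179.7, -0.1, 90.4]
wrist_force: [-0.5, -0.3, 0.1]
opening: 0.06
```

```bash
python3 - <<'E'
from h import *
cv2.imwrite("pics/p3.png",cv2.resize(imaging.camera("side")[130:290,290:450],None,fx=3.4,fy=3.4));o=bot.get_obs();print(o['ee_pos'],o['tcp_rot'],o['wrist_force'],o['opening'])
E
```

```text
[ 0.65648323 -0.12618317  0.02006656] [ 1.79715078e+02 -1.24108917e-01  9.04473926e+01] [-0.03016195  0.23086133  0.39621223] 0.06028102430386461
```

View pics/p3.png

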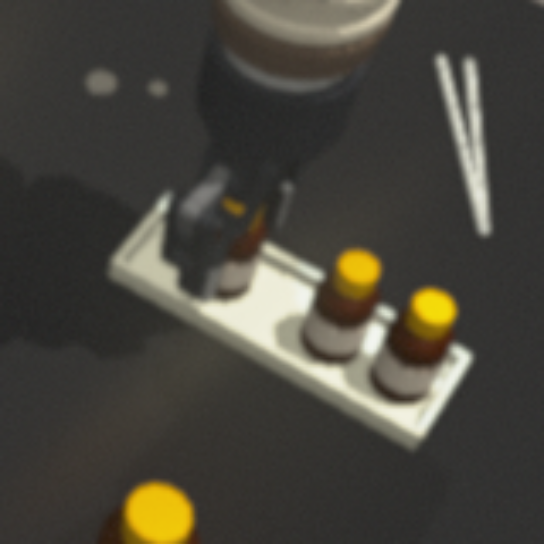

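The small bottle stands free. I'll retreat straight up.

Request:
servo_tool --moves '[[[0, 0, 0, 0, 0, -1, 6], [0, 0, 0, 0, 0, -1.5, 6], [0, 0, 0, 0, 0, -2, 6], [0, 0, 0, 0, 0, -2.5, 6], [0, 0, 0, 0, 0, -3, 6], [0, 0, 0, 0, 0, -3, 6], [0, 0, 0, 0, 0, -3, 7], [0, 0, 0, 0, 0, -1, 8], [0, 0, 0, 0, 0, 0, 8]]]'

```text
time: 9.98
ee_pos: [0.6535, -0.1262, 0.2019]
tcp_rot: [179.8, -0.1, 90.4]
wrist_force: [0.5, 0.1, 0.3]
opening: 0.08
```

```bash
python3 - <<'E'
from h import *
cv2.imwrite("pics/p4.png",cv2.resize(imaging.camera("side")[130:350,270:490],None,fx=2.6,fy=2.6));o=bot.get_obs();print(o['ee_pos'],o['tcp_rot'],o['wrist_force'],o['opening'])
E
```

```text
[ 0.65357167 -0.12618064  0.20126421] [ 1.79790996e+02 -1.41004739e-01  9.04472779e+01] [ 0.18878298 -0.32474206  1.30882953] 0.08028721161421129
```

View pics/p4.png

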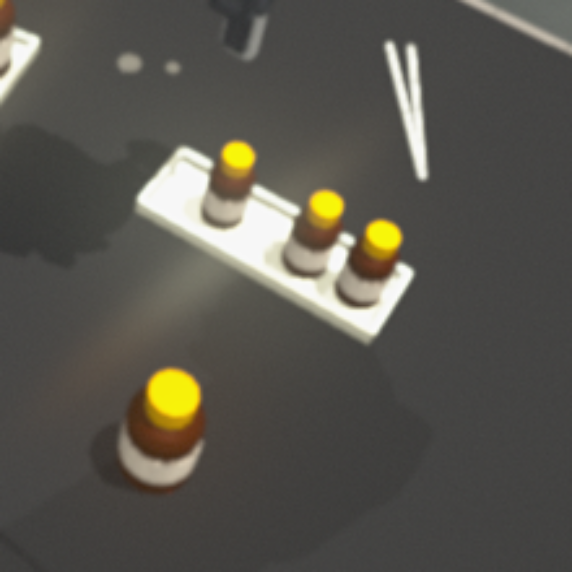

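The small bottle is upright in its row with its cap at (238,158), well clear of its neighbour. Next is the large one.

Request:
servo_tool --moves '[[[0, 0, 0, -0.6, -1.5, 0, 8], [0, 0, 0, -1.3, -3, 0, 8.2], [0, 0, 0, -1.3, -3, 0, 8.2], [0, 0, 0, -1.3, -3, 0, 8.2], [0, 0, 0, -1.3, -3, 0, 8.2], [0, 0, 0, -1.3, -3, 0, 8.2], [0, 0, 0, -0.6, -1.5, 0, 8.2], [0, 0, 0, 0, 0, 0, 8.2], [0, 0, 0, 0, 0, 0, 8.2]]]'

```text
time: 10.78
ee_pos: [0.4634, -0.205, 0.1884]
tcp_rot: [-179.5, -0.4, 90.6]
wrist_force: [0.1, 1.6, 0.2]
opening: 0.082
```

Request:
servo_tool --moves '[[[-0.008, -0.007, 0.01, 0, 0, 2, 8.2], [0, 0, 0, 0, 0, 2, 8.2], [0, 0, 0, 0, 0, 1.5, 8.2], [0, 0, 0, 0, 0, 0, 8.2], [0, 0, 0, 0, 0, 0, 8.2]]]'

```text
time: 11.2
ee_pos: [0.4657, -0.2032, 0.1289]
tcp_rot: [-179.9, -0.0, 90.0]
wrist_force: [1.0, -0.1, 0.2]
opening: 0.082
```

```bash
python3 - <<'E'
from h import *
cv2.imwrite("pics/g3.png",cv2.resize(imaging.camera("side")[150:384,240:460],None,fx=2.5,fy=2.5));o=bot.get_obs();print(o['ee_pos'],o['tcp_rot'],o['wrist_force'],o['opening'])
E
```

```text
[ 0.46561388 -0.20316453  0.1288765 ] [-1.79922822e+02 -5.01996335e-02  9.00462995e+01] [-1.3950599  -0.89478988 -0.41972949] 0.08201942684854974
```

View pics/g3.png

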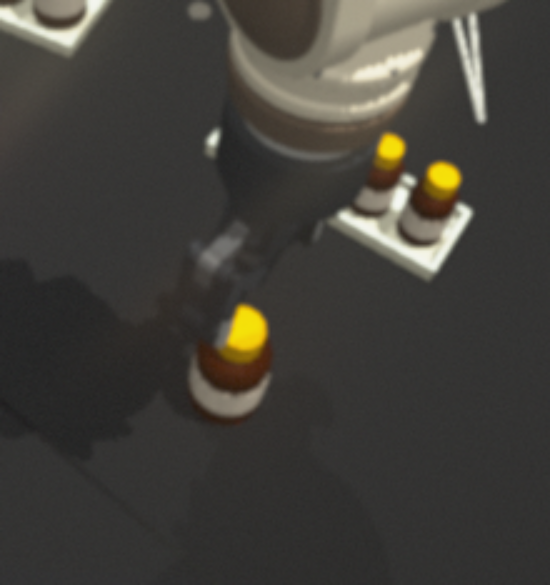

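The jaws straddle the cap, and both views gave the same bottle position. I'm going down in stages.

Request:
servo_tool --moves '[[[0, 0, 0, 0, -0.3, 1, 8.2], [0, 0, 0, 0, 0, 1.5, 8.2], [0, 0, 0, 0, 0, 1.5, 8.2], [0, 0, 0, 0, 0, 1, 8.2], [0, 0, 0, 0, 0, 0, 8.2], [0, 0, 0, 0, 0, 0, 8.2]]]'

```text
time: 11.75
ee_pos: [0.465, -0.2031, 0.0789]
tcp_rot: [179.8, 0.0, 90.2]
wrist_force: [-0.1, 1.2, 0.8]
opening: 0.0821
```

Request:
servo_tool --moves '[[[0.004, 0, 0, -0.1, -0.3, 1.2, 8.2], [0, 0, 0, 0, -0.1, 1.5, 8.2], [0, 0, 0, 0, -0.1, 1.2, 8.2], [0, 0, 0, 0, 0, 0.6, 8.2], [0, 0, 0, 0, 0, 0, 8.2], [0, 0, 0, 0, 0, 0, 8.2]]]'

```text
time: 12.25
ee_pos: [0.4607, -0.205, 0.0328]
tcp_rot: [179.9, 0.1, 90.1]
wrist_force: [0.1, 0.6, 1.1]
opening: 0.0818
```

Request:
servo_tool --moves '[[[0, 0, 0, 0.1, 0.25, 0.4, 8.2], [0, 0, 0, 0, 0, 0, 7], [0, 0, 0, 0, 0, 0, 6], [0, 0, 0, 0, 0, 0, 5.4], [0, 0, 0, 0, 0, 0, 5], [0, 0, 0, 0, 0, 0, 4.7], [0, 0, 0, 0, 0, 0, 4.3], [0, 0, 0, 0, 0, 0, 4], [0, 0, 0, 0, 0, 0, 3.5], [0, 0, 0, 0, 0, 0, 3.5], [0, 0, 0, 0, 0, 0, 3.5]]]' --force 40

```text
time: 13.17
ee_pos: [0.4647, -0.2044, 0.0306]
tcp_rot: [179.8, 0.2, 90.2]
wrist_force: [-0.6, -0.8, -0.6]
opening: 0.0466
```

Request:
servo_tool --moves '[[[0, 0, 0, 0, 0, -0.5, 3.5], [0, 0, 0, 0, 0, -1, 3.5], [0, 0, 0, 0, 0, -2, 3.5], [0, 0, 0, 0, 0, -2.5, 3.5], [0, 0, 0, 0, 0, -2.5, 3.5], [0, 0, 0, 0, 0, -2.5, 3.5], [0, 0, 0, 0, 0, -1.5, 3.5], [0, 0, 0, 0, 0, -1.5, 3.5], [0, 0, 0, 0, 0, 0, 3.5], [0, 0, 0, 0, 0, 0, 3.5]]]'

```text
time: 14.0
ee_pos: [0.4627, -0.2033, 0.1824]
tcp_rot: [179.8, 0.2, 90.2]
wrist_force: [0.2, -0.1, -1.6]
opening: 0.0474
```

```bash
python3 - <<'E'
from h import *
cv2.imwrite("pics/g4.png",cv2.resize(imaging.camera("side")[150:384,240:460],None,fx=2.5,fy=2.5));o=bot.get_obs();print(o['ee_pos'],o['tcp_rot'],o['wrist_force'],o['opening'])
E
```

```text
[ 0.46271647 -0.20330326  0.18241828] [179.7450401    0.21695126  90.15356046] [ 0.51895675 -0.15709221 -2.24128306] 0.04731667106407449
```

View pics/g4.png

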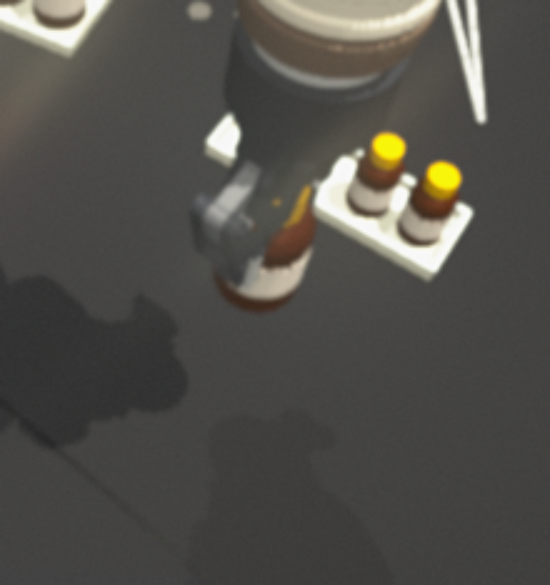

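The bottle hangs upright with its base at (262,295). I'll carry it to the large tray.

Request:
servo_tool --moves '[[[0, 0, 0, 1.2, 0.4, -0.1, 3.5], [0, 0, 0, 2.2, 0.8, -0.1, 3.5], [0, 0, 0, 3.2, 1.2, -0.1, 3.5], [0, 0, 0, 3.2, 1.2, -0.1, 3.5], [0, 0, 0, 3.2, 1.2, -0.1, 3.5], [0, 0, 0, 3.2, 1.2, -0.1, 3.5], [0, 0, 0, 3.2, 1.2, -0.1, 3.5], [0, 0, 0, 3.2, 1.2, -0.1, 3.5], [0, 0, 0, 3.2, 1.2, -0.1, 3.5], [0, 0, 0, 3.2, 1.2, -0.1, 3.5], [0, 0, 0, 2.5, 1, -0.1, 3.5], [0, 0, 0, 1.5, 0.5, 0, 3.5]]]'

```text
time: 15.05
ee_pos: [0.5841, 0.139, 0.1765]
tcp_rot: [-179.2, 0.3, 89.7]
wrist_force: [-0.3, -0.2, -1.0]
opening: 0.0467
```

Request:
servo_tool --moves '[[[-0.013, 0.004, -0.005, 1.8, 0.7, -0.1, 3.5], [0, 0, 0, 2.2, 0.9, -0.1, 3.5], [0, 0, 0, 2, 0.9, 0, 3.5], [0, 0, 0, 1.5, 0.6, 0, 3.5], [0, 0, 0, 1, 0.4, 0, 3.5], [0, 0, 0, 0.3, 0.1, 0, 3.5], [0, 0, 0, 0, 0, 0, 3.5], [0, 0, 0, 0, 0, 0, 3.5]]]'

```text
time: 15.72
ee_pos: [0.6182, 0.2346, 0.1652]
tcp_rot: [-179.0, 0.3, 90.3]
wrist_force: [-0.1, -0.4, -1.6]
opening: 0.0473
```

Request:
servo_tool --moves '[[[-0.016, 0.005, 0, 0.4, 0.7, 0.5, 3.5], [0, 0, 0, 0, 0, 1.5, 3.5], [0, 0, 0, 0, 0, 2, 3.5], [0, 0, 0, 0, 0, 1.2, 3.5], [0, 0, 0, 0, 0, 0.5, 3.5], [0, 0, 0, 0, 0, 0, 3.5], [0, 0, 0, 0, 0, 0, 3.5]]]'

```text
time: 16.3
ee_pos: [0.6246, 0.2325, 0.1079]
tcp_rot: [180.0, 0.1, 90.0]
wrist_force: [-0.2, -0.9, -1.1]
opening: 0.0468
```

```bash
python3 - <<'E'
from h import *
cv2.imwrite("pics/q1.png",cv2.resize(imaging.camera("side")[20:220,120:320],None,fx=2.8,fy=2.8));o=bot.get_obs();print(o['ee_pos'],o['tcp_rot'],o['wrist_force'],o['opening'])
E
```

```text
[0.62470825 0.23253622 0.10806177] [1.79952360e+02 7.03069110e-02 8.99655573e+01] [ 1.03083074 -0.23426895 -2.20137273] 0.04695374830936396
```

View pics/q1.png

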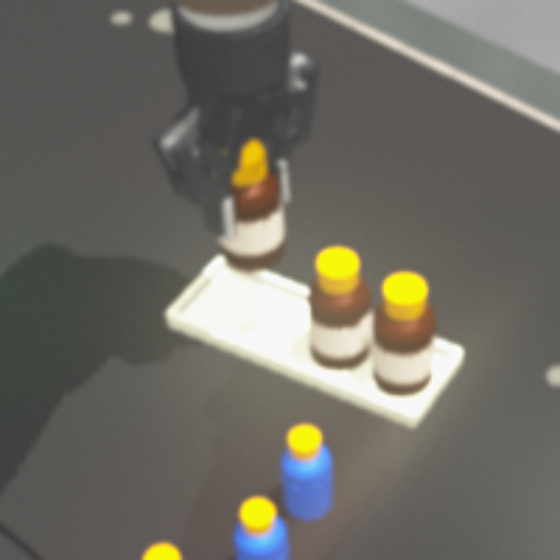

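The bottle is over the empty end and I'm lowering it.

Request:
servo_tool --moves '[[[0, 0, 0, 0.5, 0, 0.8, 3.5], [0, 0, 0, 0, 0, 1.5, 3.5], [0, 0, 0, 0, 0, 1.5, 3.5], [0, 0, 0, 0, 0, 0.8, 3.5], [0, 0, 0, 0, 0, 0.4, 3.5], [0, 0, 0, 0, 0, 0, 3.5], [0, 0, 0, 0, 0, 0, 3.5]]]'

```text
time: 16.93
ee_pos: [0.6271, 0.24, 0.0601]
tcp_rot: [179.6, -0.1, 90.0]
wrist_force: [0.3, 0.5, -2.1]
opening: 0.0471
```

Request:
servo_tool --moves '[[[0.007, 0, 0, 0, -0.1, 0.8, 3.5], [0, 0, 0, 0, 0, 0.8, 3.5], [0, 0, 0, 0, 0, 0.4, 3.5], [0, 0, 0, 0, 0, 0, 3.5], [0, 0, 0, 0, 0, 0, 3.5]]]'

```text
time: 17.35
ee_pos: [0.6271, 0.2405, 0.04]
tcp_rot: [179.9, -0.2, 90.0]
wrist_force: [0.3, -0.8, -2.0]
opening: 0.0467
```

```bash
python3 - <<'E'
from h import *
cv2.imwrite("pics/q2.png",cv2.resize(imaging.camera("side")[60:200,150:310],None,fx=3.5,fy=3.5));o=bot.get_obs();print(o['ee_pos'],o['tcp_rot'],o['wrist_force'],o['opening'])
E
```

```text
[0.62701087 0.24046561 0.03998201] [ 1.79860648e+02 -1.56236857e-01  8.99783831e+01] [-0.27451972 -0.09255325 -1.03324358] 0.04706364162547014
```

View pics/q2.png

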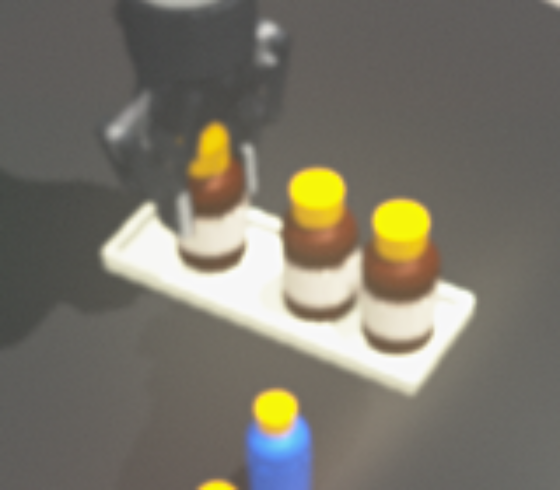

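The bottle is inside the tray walls and about 5 mm above the floor.

Request:
servo_tool --moves '[[[0, 0, 0, 0, 0, 0.2, 3.5], [0, 0, 0, 0, 0, 0.2, 3.5], [0, 0, 0, 0, 0, 0.1, 3.5], [0, 0, 0, 0, 0, 0, 3.5], [0, 0, 0, 0, 0, 0, 3.5]]]'

```text
time: 17.82
ee_pos: [0.6275, 0.2406, 0.0353]
tcp_rot: [179.8, -0.2, 90.0]
wrist_force: [-0.7, 0.1, -1.0]
opening: 0.0468
```

Request:
servo_tool --moves '[[[0, 0, 0, 0, 0, 0.1, 3.5], [0, 0, 0, 0, 0, 0.1, 3.5], [0, 0, 0, 0, 0, 0, 3.5]]]'

```text
time: 18.07
ee_pos: [0.6276, 0.241, 0.035]
tcp_rot: [179.7, -0.2, 90.0]
wrist_force: [0.1, 0.0, -1.1]
opening: 0.0467
```

Request:
servo_tool --moves '[[[0, 0, 0, 0, 0, 0.1, 4.6], [0, 0, 0, 0, 0, 0, 4.8], [0, 0, 0, 0, 0, 0, 5], [0, 0, 0, 0, 0, 0, 5.5], [0, 0, 0, 0, 0, 0, 6.2], [0, 0, 0, 0, 0, 0, 7], [0, 0, 0, 0, 0, 0, 7.4], [0, 0, 0, 0, 0, 0, 7.4], [0, 0, 0, 0, 0, 0, 7.4]]]'

```text
time: 18.82
ee_pos: [0.6283, 0.2412, 0.0344]
tcp_rot: [179.6, -0.3, 90.0]
wrist_force: [-0.4, 0.2, -0.1]
opening: 0.0737
```

```bash
python3 - <<'E'
from h import *
cv2.imwrite("pics/q3.png",cv2.resize(imaging.camera("side")[60:200,150:310],None,fx=3.5,fy=3.5));o=bot.get_obs();print(o['ee_pos'],o['tcp_rot'],o['wrist_force'],o['opening'])
E
```

```text
[0.6282619  0.24114357 0.03441822] [179.63164351  -0.271014    89.97929069] [-0.83201894  0.46643516  0.39974785] 0.07399304409481618
```

View pics/q3.png

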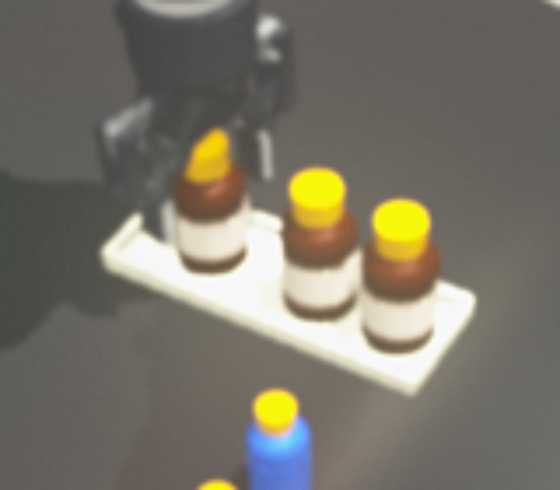

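The large bottle stands free between the open jaws. I'll retreat up, then back off toward the robot to clear the view.

Request:
servo_tool --moves '[[[0, 0, 0, 0, 0, -1, 7.4], [0, 0, 0, 0, 0, -1.5, 7.4], [0, 0, 0, 0, 0, -2, 7.4], [0, 0, 0, 0, 0, -3, 7.4], [0, 0, 0, 0, 0, -3, 7.4], [0, 0, 0, 0, 0, -3, 7.4], [0, 0, 0, 0, 0, -3, 7.4], [0, 0, 0, 0, 0, -2, 7.4], [0, 0, 0, 0, 0, -1, 7.4], [0, 0, 0, 0, 0, 0, 7.4], [0, 0, 0, 0, 0, 0, 7.4]]]'

```text
time: 19.78
ee_pos: [0.6248, 0.2393, 0.2449]
tcp_rot: [179.5, -0.3, 90.0]
wrist_force: [0.2, 0.4, -1.0]
opening: 0.0742
```

Request:
servo_tool --moves '[[[0, 0, 0, 1, -2, 0, 7.4], [0, 0, 0, 2, -3.5, 0, 7.4], [0, 0, 0, 2, -3.5, 0, 7.4], [0, 0, 0, 2, -3.5, 0, 7.4], [0, 0, 0, 2, -3.5, 0, 7.4], [0, 0, 0, 2, -3.5, 0, 7.4], [0, 0, 0, 2, -3.5, 0, 7.4], [0, 0, 0, 2, -3, 0, 7.4], [0, 0, 0, 1, -1.5, 0, 7.4], [0, 0, 0, 0, 0, 0, 7.4], [0, 0, 0, 0, 0, 0, 7.4]]]'

```text
time: 20.7
ee_pos: [0.3363, 0.4006, 0.2296]
tcp_rot: [-179.8, 0.3, 89.8]
wrist_force: [1.2, -0.4, -0.7]
opening: 0.0741
```

```bash
python3 - <<'E'
from h import *
for n in("top","side"):
    im=imaging.camera(n);cv2.imwrite(f"pics/f_{n}.png",im)
    if n=="side":
        for c,s in caps(im): print(c,s[4],np.round(toz(n,c,.072),4)[:2],np.round(toz(n,c,.092),4)[:2])
o=bot.get_obs();print(o['time'],o['ee_pos'],o['qd'])
E
```

```text
[200.8  20.4] 376 [0.864  0.5084] [0.8412 0.4823]
[207.6 102.6] 213 [0.6426 0.2582] [0.6267 0.2399]
[240.1 115.9] 223 [0.6581 0.1764] [0.6417 0.1606]
[264.  124.9] 232 [0.6707 0.1206] [0.654  0.1065]
[228.2 176.6] 120 [0.5186 0.0775] [0.5066 0.0648]
[361.  190.5] 144 [ 0.6563 -0.1271] [ 0.64   -0.1334]
[211.6 202.9] 131 [0.4538 0.0564] [0.4438 0.0444]
[394.8 209.6] 161 [ 0.6593 -0.1961] [ 0.6429 -0.2003]
[177.4 219.8] 138 [0.3881 0.0743] [0.3801 0.0617]
[416.6 221.3] 177 [ 0.6623 -0.2375] [ 0.6458 -0.2405]
20.8 [0.33743704 0.40013653 0.22972844] [-1.34540807  0.42852502  0.81334499  0.10853419 -0.13937149 -0.08819816]
```

View pics/f_top.png

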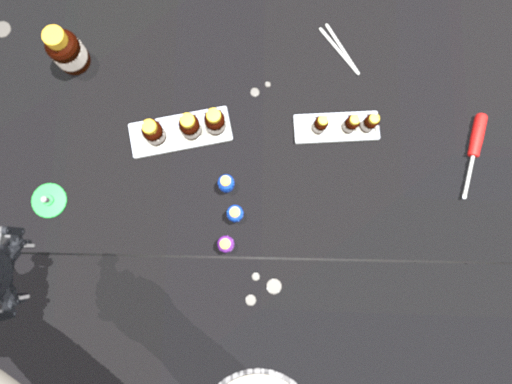

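View pics/f_side.png

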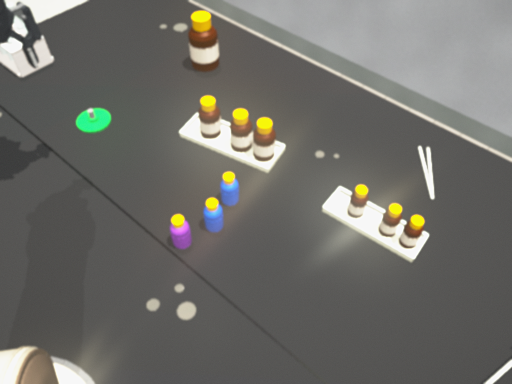

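Both pictures show the bottles upright in their trays: caps at (207,103) and (361,190) in the side view. That puts them about 2–3 mm from the measured place centres. The look-alikes have not moved and the gripper is clear, so I'm handing in.

```bash
python3 - <<'E'
from workcell import bot
print(bot.job_done())
E
```

```text
the job is handed in; nothing more can be done
None
```

I put the small bottle into the empty end of the right-hand small-bottle tray and the large one into the left-hand large-bottle tray. I lowered each one into its tray, released it, and handed the job in at about 21 s of the 64 s allowed.

In the final pictures both bottles stand upright in their trays. Their caps put them about 2–3 mm from the empty-end centres I measured (limit 40 mm). The blue and purple look-alikes had not moved and the gripper was well clear of everything.

Two limits to those checks:
- **Touchdown force:** The wrist force showed no clear change when either bottle reached the floor. I judged contact from the arm no longer going down, so each bottle may have dropped by up to about a millimetre on release.
- **Final position:** It was measured from the side camera only; I checked the top view just by eye.

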